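Gauge the gap of a gel cassette with a blade from the drawer

ROBOT

A 7-joint arm with a two-finger parallel gripper is mounted at the origin on the work surface. World frame = base frame: x ahead of the robot, y to its left, z up, the work surface at z = 0. Lengths are in m, angles in rad, forces in N, time in s.
With the tool pointing down it reaches from about 0.425 to 0.875 m from the base axis. Payload 4.7 kg.
Tool frame: the origin (TCP) lies at the very end of the fingers, on their centre line; the grasp point (between the pads) lies 19 mm behind it; z points along the fingers, y is the line along which they close (so a half turn about z gives the same grasp; the last joint's range is limited). The gripper opens to 87 mm and grips with 3 to 60 N. Pads are 19 mm wide; open, the fingers measure 117 mm over their backs; the gripper's body (75 mm by 190 mm) begins 51 mm behind the grasp point.
Start: joints at [-1.188, 0.321, -0.07, 1.45, 0.023, 1.371, -0.057], TCP at [0.234, 0.606, 0.223] pointing down, gripper open.
Joint ranges: [-2.86, 2.86], [-0.3, 2.09], [-1.38, 1.24], [0.06, 2.45], [-1.56, 4.7], [0.09, 2.05], [-2.69, 2.69]. Speed limits (rad/s): [2.57, 2.57, 3.14, 3.14, 3.14, 3.14, 3.14].

INTERFACE

Orientations are given as a rotation vector (axis times angle).
In Python, from bench import ctrl, get_image, job gives the robot as it stands.
- The arm moves only by the shell command python3 -m crank 'ROWS' [FORCE]. ROWS is JSON, a list that holds one entry, the list of rows, each a list of 5 numbers: the shift along the tool's x, y, z in mm, then the turn about the tool's z in rad, then the closure, from -1 (fully open) to 1 (shut), so that 0 is half open. A call has 1 to 10 rows; each row shifts and turns the commanded pose from where the row before left it, along the tool's axes as they then stand; what a row does not reach is not made up. A row lasts 1/12 s, in which the tool goes at most 41.7 mm and 7.16 degrees, less where a joint would pass 70% of its speed; a pose out of reach is approached as far as the arm can. A call with a gripper value outside its range is refused whole. The fingers move at their own pace and stop on an object; FORCE is the grip in N (left out, the last holds). Time passes only in rows, so rows that do not move let the fingers close. It gives the time, the measured TCP pose, the force, the opening and the grip force at its end, in the units of the state.
- ctrl.get_state(): the state, without advancing time (a new reading comes with each control period).
- get_image(name): name is "scene" or "side" or "wrist"; returns a dict with "pixels" (400x640x3 uint8, red, green, blue), "fx", "fy", "cx", "cy" (pixels), "T" (4x4, takes a point from camera to world coordinates); the wrist camera has in their place "T_tool_cam" (4x4, takes a point from camera to tool coordinates, whose origin is the TCP and whose axes are the flange's). Camera axes: x right, y down, z forward; pixel columns grow to the right and rows downward; lengths in m; the calibration is good to about 2 mm. The wrist camera is an equidistant fisheye: a pixel r from the principal point sees the ray r / f radians off the axis. A picture is of the moment at which its call begins: read the wrist's pose just before it. There is no depth.
- job.close_job(): hands the job in; it is judged then, once.
The state is a dict: "time": time; "joint_positions": joint angles; "qd": joint speeds; "joint_torque": joint torques, N m; "position": TCP position; "tool_rot": TCP orientation; "ft_force": force on the tool from outside, world axes, zero at the start; "torque": the same for the moment, N m; "grip_width": opening from 0.0 (shut) to 1.0 (fully open); "grip_force": force on a finger pad.
Only numpy, scipy, OpenCV 4.12 (cv2) and the standard library are available. Lean on these libraries where they do the work, as an engineer would, in place of code of your own. Each camera call takes 0.05 s, during which the arm holds its last target. There are 200 camera calls.

TASK

Pull the drawer of the small bench unit well open, take the spacer gauge (the tool with the plain rectangular block handle) out of its rack, and slide its blade straight down between the two plates of the gel-casting stand until it just drags snugly on both, no farther: the gap differs every time, so feel for it. Finish while still gripping the gauge at that depth, and leave the drawer open and the other tools and the things on the bench undisturbed.

Things in the scene. Friction and masses are not known exactly. Their poses are not given: they have to be found in the camera images.
- unit: small fixed white bench unit with one grey-fronted drawer, 240 (x, depth) x 240 (y, width) x 146 mm high; origin: centre of its underside on the bench. Its front faces its own -x and the drawer slides out along its own -x
- unit_drawer0 (a joint): opening of the drawer in m: 0 shut (the start), at most 0.165; 0.12 is well open. It slides lightly (about 1 N) and stays where left
- unit_drawer0_handle (a point): middle of the drawer's steel bar handle: a level round bar 11 mm thick and 120 mm long along the unit's y, 35 mm out from the drawer's front face, 38 mm below the unit's top (about 108 mm above the bench); moves with the drawer. Free room behind the bar: 29 mm. The x, y axes are the unit's
- rack_top (a point): centre of the top face (37 x 190 mm, 88 mm above the bench) of the tool rack fixed in the drawer, on the unit's axes. Three slots along y, at -60, 0 and +60 mm, each 5 mm (x) by 32 mm (y), 66 mm deep; one tool stands in each, in any order, handle up. The drawer's walls and front stand 36 and 45 mm above the rack; the front is 68 mm from the slots' line
- gauge: spacer gauge, loose, about 60 g: steel blade 3 mm thick (own x), 28 mm wide (y), reaching 64 mm below a black rectangular block handle 14 (x) x 34 (y) x 38 mm high (z). Origin: middle of the blade's lower edge; z up. It stands in a rack slot, handle's underside on the rack's top, axes along the unit's; it must rise 66 mm to leave the slot
- gauge_grip (a point): centre of the gauge's handle, 83 mm above the blade's lower edge
- scraper: another tool in the rack, to be left there: blade with a round upright handle 22 mm in diameter and 36 mm high; origin: middle of its blade's lower edge
- lifter: another tool in the rack, to be left there: blade with a T handle (crossbar 12 mm thick, 48 mm long along y); origin: middle of its blade's lower edge
- stand: fixed grey gel-casting stand: base 110 (x) x 136 (y) x 22 mm, end posts 80 mm high at y = +-60 mm; origin: centre of its underside. Between the posts two upright plates, 94 mm long along y, face each other across x, in a cradle that floats freely (0.25 N) up to 5 mm either way along x, so that they centre themselves on a blade
- mouth (a point): middle of the top of the lips over the gap, 81 mm above the bench, on the stand's axes (blade thickness along x). The lips are a funnel 14 mm or more wide, 7 mm deep; below, the gap tapers by 0.12 mm per mm for 46 mm. The blade first touches both plates 28 to 42 mm below this point: this varies and must be felt. Drag there: about 3 N, then some 0.6 N more per mm of depth
- rear_plate: white ceramic plate on the +x side of the gap, upright, clamped in the cradle at a setting that varies by 1.5 mm; origin: at the bench under the cradle's middle
- front_plate: glass plate on the -x side of the gap, leaning outward at the top, pressed towards the rear plate by a spring (3 N to start moving, then 5 N per mm); origin: at the bench under the cradle's middle
- plate_foot (a point): level of the plates' lower edges, 28 mm above the bench (6 mm above the stand's base)
- wellplate: bystander: flat clear well plate, 86 x 128 x 14 mm; origin: centre of its underside
- petri: bystander: closed petri dish, 60 mm in diameter, 13 mm high; origin: centre of its underside
- reagent: bystander: bottle with a cap, 70 mm in diameter, 150 mm high; origin: centre of its underside
- tipbox: bystander: clear box, 85 x 120 x 55 mm; origin: centre of its underside
- beaker: bystander: beaker, 64 mm in diameter, 75 mm high; origin: centre of its underside
- marker: bystander: marker pen, 14 mm thick, about 120 mm long, lying; origin: its underside's middle as first laid
Not all that is in view belongs to the job. Leave any orange or purple look-alike of the stand alone.

How it is judged:
By the outcome, as a careful person would: the job done as asked, in the order asked, and still so for the second after the job is handed in, while the arm keeps its last pose, push and grip.
It also fails if it takes over 45 s, if anything falls off the work surface, if the arm or the gripper's body presses on something with over 40 N, if the wrist force passes 120 N, or if a joint passes its speed limit or range.

## Working session

There is one attempt and no reset: what is moved stays moved. The work goes in short steps, Python scripts to look and compute and a shell command to move; the robot and the scene stay as the last step left them, time stands still between calls to the robot, and variables do not carry over. Pictures are saved under pics/ and viewed, at most 10 in all, crops included, and the job is handed in when it is done.

```bash
ls; mkdir -p pics
cat > h.py <<'E'
import numpy as np,cv2
from bench import ctrl,get_image,job
from scipy.spatial.transform import Rotation as R
def snap(n,f):
    s=ctrl.get_state(); im=get_image(n); cv2.imwrite('pics/'+f+'.png',cv2.cvtColor(im['pixels'],cv2.COLOR_RGB2BGR))
    if n=='wrist':
        T=np.eye(4);T[:3,:3]=R.from_rotvec(s['tool_rot']).as_matrix();T[:3,3]=s['position'];im['T']=T@im['T_tool_cam'];im['fe']=1
    np.save('pics/'+f+'.npy',{k:v for k,v in im.items()},allow_pickle=True);return im
def load(f): return np.load('pics/'+f+'.npy',allow_pickle=True).item()
def ray(im,u,v):
    x=(u-im['cx'])/im['fx'];y=(v-im['cy'])/im['fy']
    if 'fe' in im:
        r=np.hypot(x,y)+1e-12; d=np.array([np.sin(r)*x/r,np.sin(r)*y/r,np.cos(r)])
    else: d=np.array([x,y,1.])
    T=np.array(im['T']);return T[:3,3],T[:3,:3]@d
def onz(im,u,v,z):
    o,d=ray(im,u,v);return (o+d*(z-o[2])/d[2]).round(4)
def proj(im,p):
    T=np.linalg.inv(np.array(im['T']));q=T[:3,:3]@np.array(p)+T[:3,3]
    if 'fe' in im:
        r=np.hypot(q[0],q[1]);a=np.arctan2(r,q[2]);return im['cx']+im['fx']*a*q[0]/r,im['cy']+im['fy']*a*q[1]/r
    return im['cx']+im['fx']*q[0]/q[2],im['cy']+im['fy']*q[1]/q[2]
def tri(a,pa,b,pb):
    o1,d1=ray(a,*pa);o2,d2=ray(b,*pb);A=np.stack([d1,-d2],1);t=np.linalg.lstsq(A,o2-o1,rcond=None)[0]
    p,q=o1+d1*t[0],o2+d2*t[1];return ((p+q)/2).round(4),np.linalg.norm(p-q).round(4)
E
python3 -c "
from h import *
print(ctrl.get_state())
for n in ['scene','side','wrist']:
  im=snap(n,n+'0');print(n,im['fx'],im['cx'],im['cy'],np.round(im['T'],3).tolist())
"
```

```text
pics
{'time': 0.0, 'joint_positions': array([-1.18793268,  0.32180289, -0.07009281,  1.45169272,  0.02260913,
        1.37076823, -0.05690182]), 'qd': array([-0.00035656,  0.00046537,  0.00236607, -0.00146651, -0.00179913,
        0.0008767 , -0.00043092]), 'joint_torque': array([ 3.02434291e-04, -4.91294003e+01, -4.03856384e-01, -3.12529135e+01,
       -6.40573818e-02,  4.35344561e-02,  1.59770711e-04]), 'position': array([0.23414644, 0.60577072, 0.22146573]), 'tool_rot': array([-5.75871758e-01, -3.08811367e+00,  2.93464458e-03]), 'ft_force': array([-0.67426431,  0.23539698,  0.49410762]), 'torque': array([-0.00249357,  0.01416986, -0.02426546]), 'grip_force': 0.0, 'grip_width': 1.0028758915972493}
scene 491.36140704975423 313.7040761091199 200.48953822711542 [[-0.103, 0.846, -0.523, 1.3], [0.995, 0.095, -0.042, 0.077], [0.014, -0.525, -0.851, 1.303], [0.0, 0.0, 0.0, 1.0]]
side 444.93160766803555 318.90676686113255 195.69802347188738 [[0.984, -0.124, 0.128, 0.411], [-0.178, -0.747, 0.641, -0.769], [0.016, -0.653, -0.757, 1.009], [0.0, 0.0, 0.0, 1.0]]
wrist 309.70691628693146 322.91963471238427 197.39216029840836 [[0.36, 0.895, 0.264, 0.162], [0.933, -0.344, -0.105, 0.635], [-0.003, 0.284, -0.959, 0.385], [0.0, 0.0, 0.0, 1.0]]
```

View pics/scene0.png

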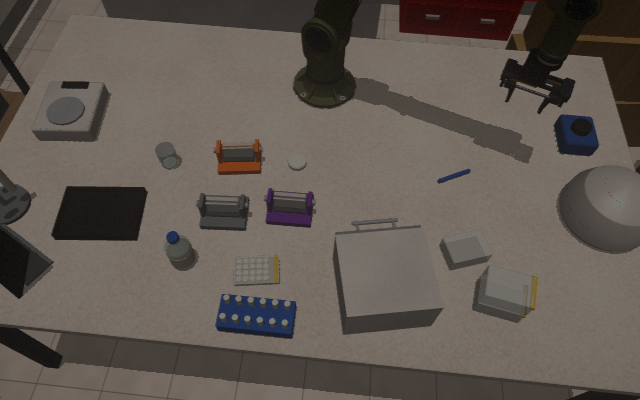

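View pics/side0.png

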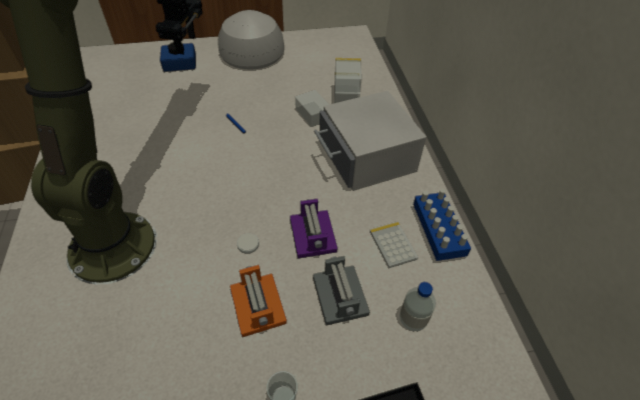

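The scene picture shows the white unit with its top at about (385,270) and its bar handle from (353,223) to (397,220). There are three stands: orange (240,157), purple (290,206) and grey (223,211). The side picture shows the same, with the grey stand at (340,290) and the handle at (325,165). The grey stand is the one described; orange and purple are look-alikes. I'll confirm it in one enlarged crop.

```bash
python3 -c "
from h import *
a=cv2.imread('pics/scene0.png');b=cv2.imread('pics/side0.png')
c=np.hstack([cv2.resize(a[170:250,180:270],None,fx=4,fy=4,interpolation=2),cv2.resize(b[250:330,300:380],None,fx=4,fy=4,interpolation=2)])
d=np.hstack([cv2.resize(a[205:335,325:450],None,fx=2.6,fy=2.0,interpolation=2),cv2.resize(b[90:190,310:430],None,fx=2.6,fy=2.6,interpolation=2)])
w=max(c.shape[1],d.shape[1]);p=lambda i:cv2.copyMakeBorder(i,0,0,0,w-i.shape[1],0)
print(c.shape,d.shape,w);cv2.imwrite('pics/crop0.png',np.vstack([p(c),p(d[:270])]))
s=load('scene0')
print('handle',onz(s,353,223,.108),onz(s,397,220,.108))
for q in [(336,234),(428,227),(438,310),(340,318)]: print(onz(s,*q,.146))
"
```

```text
(320, 680, 3) (260, 637, 3) 680
handle [0.6258 0.1341 0.108 ] [0.6025 0.2559 0.108 ]
[0.6856 0.0894 0.146 ]
[0.6371 0.3336 0.146 ]
[0.8667 0.3537 0.146 ]
[0.9125 0.1172 0.146 ]
```

View pics/crop0.png

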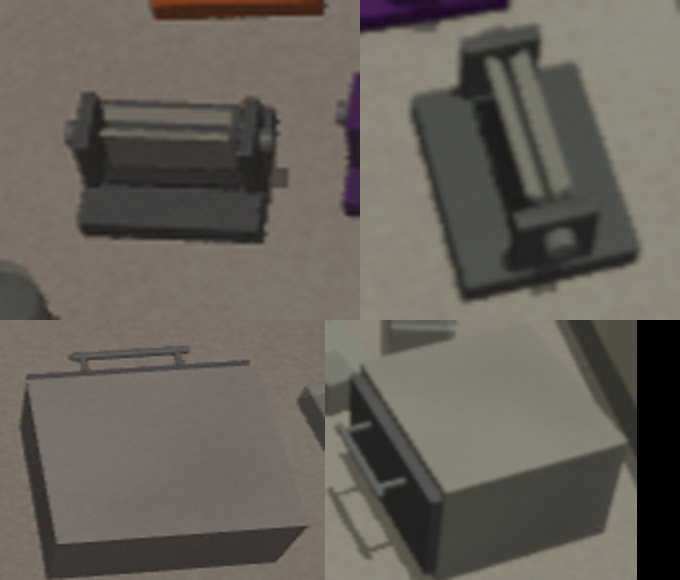

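The crop shows the grey stand clearly: grey base and posts, a cream plate pair running along its length, and tops at about (222,200) in the scene view and (342,282) in the side view. The unit's yaw is about 11°. The handle's measured length of 124 mm agrees with the given 120 mm.

```bash
cat >> h.py <<'E'
def pose():
    s=ctrl.get_state();M=R.from_rotvec(s['tool_rot']).as_matrix();return s,np.array(s['position']),M
def go(target,yaw):
    """yaw: wanted world heading of tool y. prints turn about tool z, then shift (mm) in tool axes after the turn"""
    s,p,M=pose();cur=np.arctan2(M[1,1],M[0,1]);t=(cur-np.radians(yaw)+np.pi/2)%np.pi-np.pi/2
    M2=M@R.from_rotvec([0,0,t]).as_matrix()
    print('t',round(s['time'],2),'cur yaw',np.degrees(cur).round(2),'turn',t.round(4),'shift',(M2.T@(np.array(target)-p)*1e3).round(1),'j7',s['joint_positions'][6].round(2),'tilt',M[:,2].round(4))
E
python3 -c "
from h import *
s=load('scene0');d=load('side0')
print('scene ends',onz(s,205.7,199.5,.081),onz(s,238,200.7,.081))
print('side ends',onz(d,347,298,.081),onz(d,337.5,265,.081))
# handle in side crop: ends (340,428),(378,490) in crop
f=lambda x,y:(310+(x-325)/2.6,90+(y-320)/2.6)
print('h side',onz(d,*f(340,428),.108),onz(d,*f(380,492),.108), tri(s,(352,223),d,f(340,428)),tri(s,(397.3,219),d,f(340,428)),tri(s,(352,223),d,f(380,492)))
go([.614,.195,.2],11)
"
```

```text
scene ends [ 0.5801 -0.2968  0.081 ] [ 0.5737 -0.2027  0.081 ]
side ends [ 0.577  -0.2999  0.081 ] [ 0.5736 -0.2096  0.081 ]
h side [0.6007 0.2504 0.108 ] [0.626  0.1372 0.108 ] (array([0.6157, 0.1509, 0.1597]), np.float64(0.0808)) (array([0.5999, 0.2557, 0.1054]), np.float64(0.0045)) (array([0.6263, 0.1322, 0.1112]), np.float64(0.0035))
t 0.15 cur yaw 68.87 turn 1.0101 shift [-475.8  294.4   22.1] j7 -0.06 tilt [-4.0e-04 -1.4e-03 -1.0e+00]
```

```bash
python3 -m crank '[[[0,0,0,0.112,0.26],[0,0,0,0.112,0.26],[0,0,0,0.112,0.26],[0,0,0,0.112,0.26],[0,0,0,0.112,0.26],[0,0,0,0.112,0.26],[0,0,0,0.112,0.26],[0,0,0,0.112,0.26],[0,0,0,0.112,0.26]]]' 20
python3 -m crank '[[[-22,14,0,0,0.26],[-30,19,0,0,0.26],[-30,19,0,0,0.26],[-30,19,0,0,0.26],[-30,19,0,0,0.26],[-30,19,0,0,0.26],[-30,19,0,0,0.26],[-30,19,0,0,0.26],[-30,19,0,0,0.26],[-30,19,0,0,0.26]]]'
python3 -c "
from h import *
go([.614,.194,.22],11);print(ctrl.get_state()['grip_width'])"
```

```text
time: 0.9
position: [0.2342, 0.6061, 0.2221]
tool_rot: [2.002, 2.42, -0.001]
ft_force: [0.2, -0.0, -0.2]
grip_width: 0.423
grip_force: 0.0
time: 1.73
position: [0.473, 0.3539, 0.2224]
tool_rot: [-1.996, -2.426, 0.0]
ft_force: [0.6, -0.1, -0.5]
grip_width: 0.371
grip_force: 0.0
t 1.73 cur yaw 11.12 turn 0.0021 shift [-183.9  107.9    2.4] j7 -0.45 tilt [-2.e-04  0.e+00 -1.e+00]
0.3705416619468276
```

```bash
python3 -m crank '[[[-30,18,0,0,0.26],[-30,18,0,0,0.26],[-30,18,0,0,0.26],[-30,18,0,0,0.26],[-30,18,0,0,0.26],[-10,5,0,0,0.26],[0,0,0,0,0.26],[0,0,0,0,0.26]]]'
python3 -c "
from h import *
go([.614,.194,.15],11);im=snap('wrist','w1')
for y in (-.06,0,.06): print(proj(im,[.614-y*.19,.194+y*.98,.108]))"
```

```text
time: 2.4
position: [0.596, 0.2167, 0.2221]
tool_rot: [-1.997, -2.424, 0.001]
ft_force: [0.1, 0.8, 0.5]
grip_width: 0.371
grip_force: 0.0
t 2.4 cur yaw 11.04 turn 0.0008 shift [-25.8  13.4  72.1] j7 -0.12 tilt [-1.1e-03  3.0e-04 -1.0e+00]
(np.float64(335.22641183232554), np.float64(273.44101808299587))
(np.float64(336.2888194168811), np.float64(219.29172884445802))
(np.float64(337.1630736820422), np.float64(157.07082218107124))
```

View pics/w1.png

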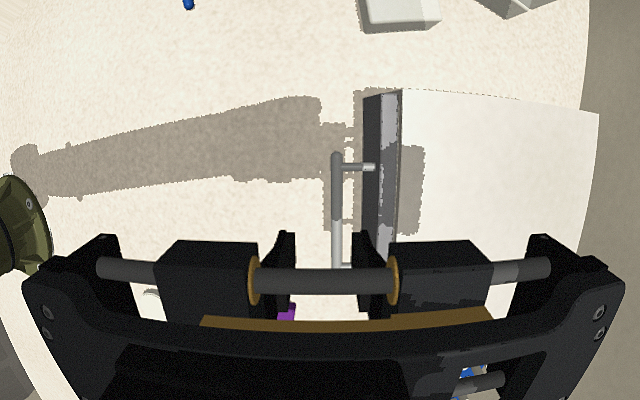

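The wrist view shows the bar vertical at column 336 (predicted 336), with its far end at row 153, so position and yaw are good. Next I descend over it.

```bash
python3 -m crank '[[[-26,13.5,0,0,0.26],[0,0,0,0,0.26],[0,0,30,0,0.26],[0,0,30,0,0.26],[0,0,30,0,0.26],[0,0,20,0,0.26],[0,0,18,0,0.26],[0,0,0,0,0.26],[0,0,0,0,0.26]]]'
python3 -c "
from h import *
go([.614,.194,.093],11)"
```

```text
time: 3.2
position: [0.6129, 0.1956, 0.0938]
tool_rot: [-1.992, -2.427, 0.002]
ft_force: [-0.5, 0.5, -0.3]
grip_width: 0.372
grip_force: 0.0
t 3.2 cur yaw 11.27 turn 0.0046 shift [-1.8  0.7  0.8] j7 -0.04 tilt [-2.4e-03 -1.0e-04 -1.0e+00]
```

```bash
python3 -m crank '[[[0,0,0,0,0.9],[0,0,0,0,0.9],[0,0,0,0,0.9],[0,0,0,0,0.9],[0,0,0,0,0.9]]]' 15
python3 -m crank '[[[0,-10,0,0,0.9],[0,-16,0,0,0.9],[0,-20,0,0,0.9],[0,-20,0,0,0.9],[0,-20,0,0,0.9],[0,-20,0,0,0.9],[0,-20,0,0,0.9],[0,-16,0,0,0.9],[0,-8,0,0,0.9],[0,0,0,0,0.9]]]'
```

```text
time: 3.62
position: [0.6133, 0.1939, 0.0956]
tool_rot: [-1.994, -2.425, 0.002]
ft_force: [-5.7, -1.5, 4.9]
grip_width: 0.119
grip_force: 15.0
time: 4.45
position: [0.4667, 0.1633, 0.0956]
tool_rot: [1.996, 2.425, -0.001]
ft_force: [-0.4, -4.7, 2.9]
grip_width: 0.119
grip_force: 15.0
```

```bash
python3 -m crank '[[[0,0,0,0,0.26],[0,0,0,0,0.26],[0,0,0,0,0.26],[0,0,0,0,0.26],[0,0,-15,0,0.26],[0,0,-35,0,0.26],[0,0,-38,0,0.26],[0,0,-38,0,0.26],[0,0,-20,0,0.26]]]'
python3 -m crank '[[[-30,25,0,0,0.26],[-30,30,0,0,0.26],[-30,30,0,0,0.26],[-20,20,0,0,0.26],[0,0,0,0,0.26],[0,0,0,0,0.26]]]'
python3 -c "
from h import *
go([.57,.184,.1],11.5);im=snap('wrist','w2')
for y in (-.06,0,.06): print(proj(im,[.57-y*.2,.184+y*.98,.088]))"
```

```text
time: 5.2
position: [0.469, 0.1659, 0.245]
tool_rot: [1.994, 2.425, 0.009]
ft_force: [0.3, 0.5, 0.4]
grip_width: 0.37
grip_force: 0.0
time: 5.7
position: [0.5911, 0.0768, 0.2396]
tool_rot: [-1.999, -2.423, 0.003]
ft_force: [-0.7, 0.5, -0.3]
grip_width: 0.37
grip_force: 0.0
t 5.7 cur yaw 10.95 turn -0.0097 shift [109.4   0.9 139.5] j7 0.1 tilt [-0.0012 -0.0013 -1.    ]
(np.float64(322.83426525123895), np.float64(136.450362028021))
(np.float64(322.24092652528867), np.float64(77.56603392329241))
(np.float64(321.65594819798525), np.float64(20.754854639133498))
```

View pics/w2.png

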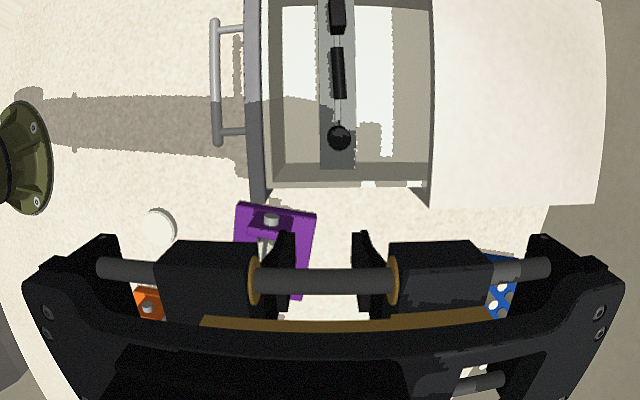

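The view shows three tools: a round handle (338,138), which is the scraper; a long thin crossbar (338,73), which is the lifter; and a shorter, thicker block (338,15), partly cut off. The block fits the gauge, at slot +60. I'll move closer and confirm in an enlarged crop.

```bash
python3 -m crank '[[[25,5,0,0,0.26],[25,5,0,0,0.26],[25,0,0,0,0.26],[0,0,0,0,0.26],[0,0,0,0,0.26]]]'
python3 -c "
from h import *
go([.57,.184,.1],11.5);im=snap('wrist','w3')
a=cv2.imread('pics/w3.png');cv2.imwrite('pics/w3c.png',cv2.resize(a[0:230,220:460],None,fx=2.6,fy=2.6,interpolation=2))"
```

```text
time: 6.17
position: [0.5839, 0.1577, 0.2404]
tool_rot: [-1.987, -2.432, -0.001]
ft_force: [-0.0, -0.5, -0.5]
grip_width: 0.375
grip_force: 0.0
t 6.17 cur yaw 11.51 turn 0.0001 shift [ 28.3  -8.3 140.4] j7 -0.03 tilt [-0.001   0.0014 -1.    ]
```

View pics/w3c.png

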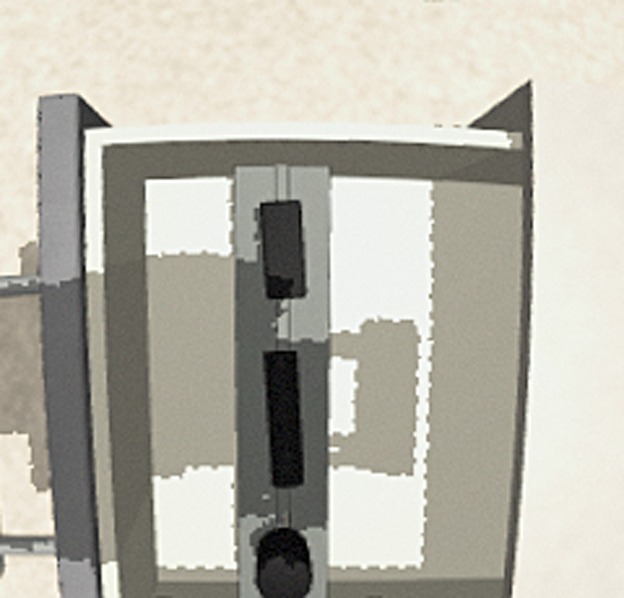

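The block at crop (282,248) is full-size pixel (328.5,95), and it is clearly the plain rectangular gauge handle. The lifter is at crop (284,418) and the scraper at (283,562). The target is confirmed.

```bash
python3 -c "
from h import *
im=load('w3');f=lambda x,y:(220+x/2.6,y/2.6)
g=onz(im,*f(282,249),.126);print('gauge top',g,'corners',[onz(im,*f(*q),.126).tolist() for q in [(260,203),(299,201),(304,297),(268,298)]])
print('lifter',onz(im,*f(284,418),.12),'scraper',onz(im,*f(283,550),.124),'slot top',onz(im,*f(283,180),.088), onz(im,*f(283,332),.088))
go([g[0],g[1],.096],11.5)
"
```

```text
gauge top [0.5714 0.2465 0.126 ] corners [[0.5609, 0.2606, 0.126], [0.5737, 0.264, 0.126], [0.5821, 0.2318, 0.126], [0.5701, 0.229, 0.126]]
lifter [0.5843 0.1882 0.12  ] scraper [0.5937 0.1408 0.124 ] slot top [0.5666 0.2749 0.088 ] [0.5786 0.2163 0.088 ]
t 6.22 cur yaw 11.33 turn -0.003 shift [ 91.8   5.3 144.6] j7 -0.03 tilt [-5.e-04  4.e-04 -1.e+00]
```

```bash
python3 -m crank '[[[30,2,0,0,0.26],[35,2,0,0,0.26],[27,1,0,0,0.26],[0,0,20,0,0.26],[0,0,35,0,0.26],[0,0,35,0,0.26],[0,0,30,0,0.26],[0,0,24,0,0.26],[0,0,0,0,0.26],[0,0,0,0,0.26]]]'
python3 -c "
from h import *
go([.5714,.2465,.096],11.5)"
```

```text
time: 7.05
position: [0.5721, 0.2437, 0.096]
tool_rot: [-1.996, -2.425, 0.004]
ft_force: [0.1, 0.4, 0.4]
grip_width: 0.372
grip_force: 0.0
t 7.05 cur yaw 11.07 turn -0.0075 shift [ 2.8 -0.1 -0. ] j7 -0.14 tilt [-0.002  -0.0015 -1.    ]
```

```bash
python3 -m crank '[[[2.5,0,0,0,0.26],[0,0,0,0,1],[0,0,0,0,1],[0,0,0,0,1],[0,0,0,0,1],[0,0,0,0,1]]]' 40
python3 -m crank '[[[0,0,-10,0,1],[0,0,-20,0,1],[0,0,-20,0,1],[0,0,-25,0,1],[0,0,-25,0,1],[0,0,-25,0,1],[0,0,-10,0,1],[0,0,0,0,1],[0,0,0,0,1]]]'
python3 -c "
from h import *
go([.576,-.252,.22],3.4);snap('side','s1')"
```

```text
time: 7.55
position: [0.5727, 0.2476, 0.0976]
tool_rot: [1.996, 2.426, 0.002]
ft_force: [-0.7, 0.5, 2.9]
grip_width: 0.157
grip_force: 40.0
time: 8.3
position: [0.5723, 0.2472, 0.2313]
tool_rot: [-1.996, -2.426, -0.0]
ft_force: [-0.6, -0.1, -0.9]
grip_width: 0.155
grip_force: 40.0
t 8.3 cur yaw 11.11 turn 0.1346 shift [-498.6  -25.9   11.2] j7 -0.18 tilt [ 1.e-04  1.e-04 -1.e+00]
```

```bash
python3 -c "
from h import *
s=load('scene0');print('cap',onz(s,172,237,.15),'beaker',onz(s,165,150,.07))"
python3 -m crank '[[[0,0,0,0.067,1],[0,0,0,0.067,1],[-15,-1,0,0,1],[-30,-1,0,0,1],[-32,-2,0,0,1],[-32,-2,0,0,1],[-32,-2,0,0,1],[-32,-2,0,0,1],[-32,-2,0,0,1],[-32,-2,0,0,1]]]'
python3 -m crank '[[[-32,-2,0,0,1],[-32,-2,0,0,1],[-32,-2,0,0,1],[-32,-2,0,0,1],[-32,-2,0,0,1],[-32,-2,0,0,1],[-32,-2,0,0,1],[-32,-2,0,0,1],[0,0,0,0,1],[0,0,0,0,1]]]'
python3 -c "
from h import *
go([.576,-.252,.22],3.4)"
```

```text
cap [ 0.7443 -0.338   0.15  ] beaker [ 0.4089 -0.466   0.07  ]
time: 9.18
position: [0.5711, 0.0069, 0.2301]
tool_rot: [-2.151, -2.287, 0.003]
ft_force: [0.1, -0.1, -0.3]
grip_width: 0.155
grip_force: 40.0
time: 10.02
position: [0.5694, -0.2503, 0.2302]
tool_rot: [-2.158, -2.281, 0.004]
ft_force: [0.3, 0.6, -1.2]
grip_width: 0.157
grip_force: 40.0
t 10.02 cur yaw 3.17 turn -0.004 shift [-2.1  6.6 10.1] j7 0.58 tilt [-3.e-03 -8.e-04 -1.e+00]
```

```bash
python3 -m crank '[[[-30,1,0,0,1],[-30,1,0,0,1],[-30,1,0,0,1],[0,0,0,0,1],[0,0,0,0,1]]]'
python3 -c "
from h import *
go([.576,-.252,.22],3.4);im=snap('wrist','w4')
print(proj(im,[.5785,-.298,.081]),proj(im,[.5737,-.206,.081]))
a=cv2.imread('pics/w4.png');cv2.imwrite('pics/w4c.png',cv2.resize(a[60:290,190:450],None,fx=2.6,fy=2.6,interpolation=2))"
```

```text
time: 10.43
position: [0.579, -0.3374, 0.2302]
tool_rot: [-2.154, -2.284, 0.002]
ft_force: [0.5, 0.5, -1.4]
grip_width: 0.158
grip_force: 40.0
t 10.43 cur yaw 3.34 turn -0.001 shift [85.4  2.1 10.3] j7 0.74 tilt [-2.4e-03  4.0e-04 -1.0e+00]
(np.float64(324.48696551213027), np.float64(146.6556341965411)) (np.float64(325.14741045192807), np.float64(56.0374054816121))
```

View pics/w4c.png

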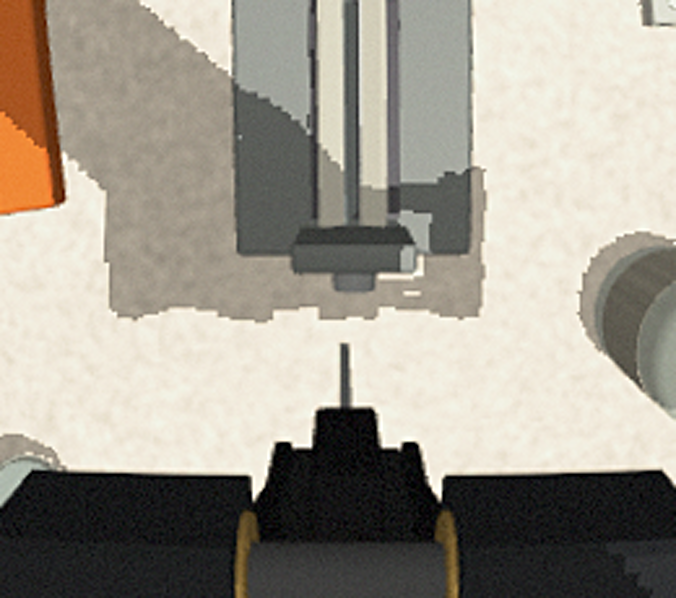

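The crop shows the stand's gap as a dark line at crop column 351 (pixel 325), vertical, so the yaw matches. The plate ends are at crop row 222, and the held blade is at column 345 (pixel 322.7), rows 345–405.

```bash
python3 -c "
from h import *
im=load('w4');f=lambda x,y:(190+x/2.6,60+y/2.6)
print('gap',onz(im,*f(351,20),.078),onz(im,*f(351,215),.078),'cream mid',onz(im,*f(351.5,110),.081))
print('base mid',onz(im,*f(353,140),.022),'plate end',onz(im,*f(351,224),.081))
s,p,M=pose();b=onz(im,*f(344.5,347),.157);print('blade corner',b,'in tool',(M.T@(b-p)*1e3).round(1));b=onz(im,*f(345,400),.2);print((M.T@(b-p)*1e3).round(1))
m=onz(im,*f(351,110),.079);go([m[0],-.252,.2302],3.4)"
```

```text
gap [ 0.5742 -0.2176  0.078 ] [ 0.5788 -0.2943  0.078 ] cream mid [ 0.5765 -0.2531  0.081 ]
base mid [ 0.5782 -0.2658  0.022 ] plate end [ 0.579  -0.2975  0.081 ]
blade corner [ 0.5785 -0.3258  0.157 ] in tool [ 9.5 -0.7 73.4]
[ 7.8 -0.5 30.4]
t 10.48 cur yaw 3.48 turn 0.0014 shift [83.5  1.4  0.3] j7 0.74 tilt [-0.0015  0.0017 -1.    ]
```

```bash
python3 -m crank '[[[30,1,0,0,1],[30,1,0,0,1],[27,0,0,0,1],[0,0,0,0,1],[0,0,20,0,1],[0,0,25,0,1],[0,0,20,0,1],[0,0,0,0,1],[0,0,0,0,1],[0,0,0,0,1]]]'
python3 -c "
from h import *
im=snap('wrist','w5');go([.5763,-.252,.165],3.4);d=snap('side','s2')
a=cv2.imread('pics/w5.png');b=cv2.imread('pics/s2.png')
cv2.imwrite('pics/w5c.png',np.hstack([cv2.resize(a[130:290,240:400],(400,400),interpolation=2),cv2.resize(b[210:330,280:400],(400,400),interpolation=2)]))"
```

```text
time: 11.32
position: [0.5779, -0.2485, 0.1678]
tool_rot: [2.151, 2.288, 0.002]
ft_force: [0.0, 0.1, -0.6]
grip_width: 0.158
grip_force: 40.0
t 11.37 cur yaw 3.51 turn 0.0019 shift [-2.9 -2.   3.2] j7 0.61 tilt [ 2.5e-03 -3.0e-04 -1.0e+00]
```

View pics/w5c.png

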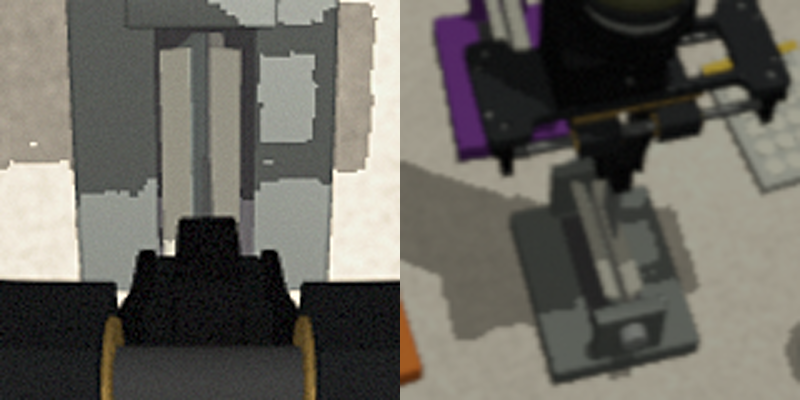

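The wrist crop shows the handle at columns 180–238 and the gap at column 202 (pixel 320.7). The side view shows the gauge over the stand.

```bash
python3 -c "
from h import *
im=load('w5');f=lambda x,y:(240+x/2.5,130+y/2.5)
s,p,M=pose()
for q in [(201,60),(203,200)]:
  b=onz(im,*f(*q),.076);print('gap',b,(M.T@(b-p)*1e3).round(1))
b=onz(im,*f(209,219),.168+.03);print('handle end',b,(M.T@(b-p)*1e3).round(1))
print(ctrl.get_state()['position'])"
```

```text
gap [ 0.5741 -0.2083  0.076 ] [41.2 -1.8 92.3]
gap [ 0.5778 -0.2572  0.076 ] [-7.8 -1.1 92.3]
handle end [ 0.5771 -0.2191  0.198 ] [ 30.2   0.9 -29.7]
[ 0.5781466  -0.24930658  0.16834458]
```

```bash
python3 -m crank '[[[-2,-1,0,0,1],[0,0,0,0,1],[0,0,8,0,1],[0,0,8,0,1],[0,0,6,0,1],[0,0,4,0,1],[0,0,0,0,1],[0,0,0,0,1],[0,0,0,0,1],[0,0,0,0,1]]]'
python3 -m crank '[[[0,0,3,0,1],[0,0,3,0,1],[0,0,2,0,1],[0,0,0,0,1],[0,0,0,0,1],[0,0,0,0,1],[0,0,0,0,1]]]'
python3 -c "
from h import *
for i in range(4):
  s=ctrl.get_state();print(s['ft_force'].round(2),s['position'].round(4),s['torque'].round(3))"
```

```text
time: 12.25
position: [0.5765, -0.2515, 0.1409]
tool_rot: [2.153, 2.287, 0.0]
ft_force: [0.4, 0.1, -0.4]
grip_width: 0.157
grip_force: 40.0
time: 12.83
position: [0.5763, -0.2514, 0.1327]
tool_rot: [2.154, 2.287, 0.0]
ft_force: [-0.0, -0.3, -0.6]
grip_width: 0.156
grip_force: 40.0
[-0.   -0.3  -0.64] [ 0.5763 -0.2514  0.1327] [-0.163  0.04  -0.022]
[-0.   -0.3  -0.64] [ 0.5763 -0.2514  0.1327] [-0.163  0.04  -0.022]
[-0.   -0.3  -0.64] [ 0.5763 -0.2514  0.1327] [-0.163  0.04  -0.022]
[-0.   -0.3  -0.64] [ 0.5763 -0.2514  0.1327] [-0.163  0.04  -0.022]
```

```bash
g(){ grep -E 'position|ft_force'|tr '\n' ' ';echo; }
python3 -m crank '[[[0,0,2,0,1],[0,0,0,0,1],[0,0,0,0,1],[0,0,0,0,1]]]'|g
python3 -m crank '[[[0,0,2,0,1],[0,0,0,0,1],[0,0,0,0,1],[0,0,0,0,1]]]'|g
python3 -m crank '[[[0,0,1,0,1],[0,0,0,0,1],[0,0,0,0,1],[0,0,0,0,1]]]'|g
python3 -m crank '[[[0,0,1,0,1],[0,0,0,0,1],[0,0,0,0,1],[0,0,0,0,1]]]'|g
```

```text
position: [0.5762, -0.2514, 0.1305] ft_force: [0.3, -0.4, -0.9] 
position: [0.5762, -0.2513, 0.1285] ft_force: [0.1, -0.2, -0.3] 
position: [0.5763, -0.2513, 0.1276] ft_force: [0.9, 0.4, -0.1] 
position: [0.5763, -0.2513, 0.1265] ft_force: [-0.1, 0.2, -1.0]
```

```bash
g(){ grep -E 'position|ft_force'|tr '\n' ' ';echo; }
python3 -m crank '[[[0,0,1,0,1],[0,0,0,0,1],[0,0,0,0,1],[0,0,0,0,1]]]'|g
python3 -m crank '[[[0,0,1,0,1],[0,0,0,0,1],[0,0,0,0,1],[0,0,0,0,1]]]'|g
```

```text
position: [0.5763, -0.2513, 0.1255] ft_force: [-0.2, -0.2, -0.9] 
position: [0.5763, -0.2514, 0.1245] ft_force: [0.6, 0.6, -1.6]
```

```bash
g(){ grep -E 'position|ft_force'|tr '\n' ' ';echo; }
python3 -m crank '[[[0,0,1,0,1],[0,0,0,0,1],[0,0,0,0,1],[0,0,0,0,1]]]'|g
python3 -m crank '[[[0,0,1,0,1],[0,0,0,0,1],[0,0,0,0,1],[0,0,0,0,1]]]'|g
```

```text
position: [0.5762, -0.2513, 0.1235] ft_force: [-0.1, 0.2, -0.2] 
position: [0.5762, -0.2513, 0.1225] ft_force: [0.6, -0.0, -0.2]
```

```bash
g(){ grep -E 'position|ft_force'|tr '\n' ' ';echo; }
python3 -m crank '[[[0,0,1,0,1],[0,0,0,0,1],[0,0,0,0,1],[0,0,0,0,1]]]'|g
python3 -m crank '[[[0,0,1,0,1],[0,0,0,0,1],[0,0,0,0,1],[0,0,0,0,1]]]'|g
```

```text
position: [0.5762, -0.2514, 0.1215] ft_force: [-0.1, 0.1, -1.3] 
position: [0.5763, -0.2514, 0.1206] ft_force: [-0.1, -0.8, 0.1]
```

```bash
g(){ grep -E 'position|ft_force'|tr '\n' ' ';echo; }
python3 -m crank '[[[0,0,1,0,1],[0,0,0,0,1],[0,0,0,0,1],[0,0,0,0,1]]]'|g
```

```text
position: [0.5765, -0.2514, 0.1198] ft_force: [0.4, -0.4, 1.6]
```

```bash
g(){ grep -E 'position|ft_force'|tr '\n' ' ';echo; }
python3 -m crank '[[[0,0,1,0,1],[0,0,0,0,1],[0,0,0,0,1],[0,0,0,0,1]]]'|g
```

```text
position: [0.5765, -0.2515, 0.1188] ft_force: [-0.2, 0.6, 3.8]
```

```bash
python3 -c "
from h import *
F=[]
for i in range(10):
  get_image('side');s=ctrl.get_state();F.append(s['ft_force'])
print(np.mean(F,0).round(2),np.std(F,0).round(2),s['position'].round(4),s['time'],s['grip_width'])"
```

```text
[ 0.07 -0.53  3.38] [0.47 0.48 0.46] [ 0.5763 -0.2514  0.1186] 17.3333 0.15615725905461478
```

```bash
python3 -c "
from h import *
snap('scene','sc9');snap('side','sd9')
a=cv2.imread('pics/sc9.png');b=cv2.imread('pics/sd9.png')
cv2.imwrite('pics/fin.png',np.hstack([cv2.resize(a[100:340,150:550],(480,288)),cv2.resize(b[60:360,200:480],(310,288))]))"
```

```text
(no output)
```

View pics/fin.png

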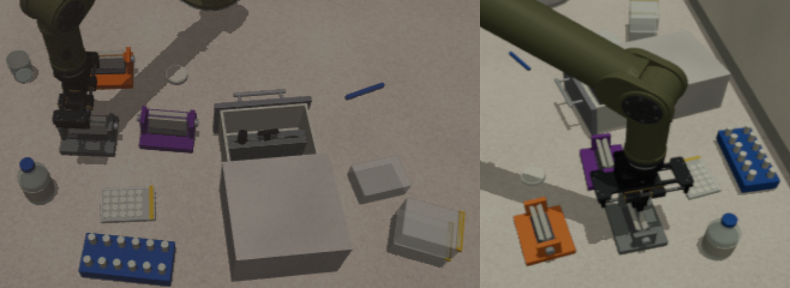

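The final pictures show the drawer open with the two other tools still in the rack (about (240,137) and (270,133)). The gauge is held in the grey stand at (88,130), and the bystanders are where they were. I'm handing it in.

```bash
python3 -c "
from h import *
print(job.close_job())"
```

```text
the job is handed in; nothing more can be done
None
```

The drawer is about 150 mm open, and the gauge is still gripped in the grey stand at the depth where it drags at about 4 N, with the blade edge about 36 mm below the mouth; the other tools and bench items look undisturbed, and the job is handed in.

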